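Refit the spring-caught cover of a band feed unit

ROBOT

A 7-joint arm with a two-finger parallel gripper is mounted at the origin on the work surface. World frame = base frame: x ahead of the robot, y to its left, z up, the work surface at z = 0. Lengths are in mm, angles in rad, forces in N, time in s.
With the tool pointing down it reaches from about 400 to 850 mm from the base axis. Payload 4.4 kg.
Tool frame: the origin (TCP) lies at the very end of the fingers, on their centre line; the grasp point (between the pads) lies 19 mm behind it; z points along the fingers, y is the direction in which the jaws open and shut (so a half turn about z gives the same grasp; the last joint's range is limited). The gripper opens to 94 mm and grips with 3 to 60 N. Pads are 16 mm wide; open, the fingers measure 119 mm over their backs; the gripper's body (75 mm by 177 mm) begins 78 mm behind the grasp point.
Start: joints at [-1.175, 0.628, 0.038, 1.517, -0.027, 0.996, -0.02], TCP at [289.593, 581.94, 205.478] pointing down, gripper open.
Joint ranges: [-3.06, 3.06], [-0.37, 2.12], [-1.25, 1.32], [0.18, 2.47], [-1.1, 4.24], [0.23, 1.98], [-2.94, 2.94]. Speed limits (rad/s): [2.57, 2.57, 3.14, 3.14, 3.14, 3.14, 3.14].

INTERFACE

Orientations are given as a rotation vector (axis times angle).
In Python, from rig import * gives the robot as it stands.
- The arm moves only by the tool send_rows, never from a script. Its arguments are lists of equal length, an entry for each row: "turn": the turn, a rotation vector about the tool's x, y, z in rad, a list of three; "xyz": the shift along the tool's x, y, z in mm, a list of three; "grip": the closure in counts, from 0 (fully open) to 255 (shut). In form: {"turn": [[ax, ay, az], ...], "xyz": [[tx, ty, tz], ...], "grip": [grip, ...]}. A call has 1 to 12 rows; each row shifts and turns the commanded pose from where the row before left it, along the tool's axes as they then stand; what a row does not reach is not made up. A row lasts 1/10 s, in which the tool goes at most 50 mm and 8.59 degrees, less where a joint would pass 70% of its speed; a pose out of reach is approached as far as the arm can. A call is refused whole if a number of a shift passes 50 or a number of a turn 0.15, either way. A call with a gripper value outside its range is refused whole. The fingers move at their own pace and stop on an object; "newtons" is the grip in N (left out, the last holds). Time passes only in rows, so rows that do not move let the fingers close. It gives the time, the measured TCP pose, the force and the opening at its end, in the units of the state.
- get_obs(): the state, without advancing time (a new reading comes with each control period).
- snapshot(name): name is "scene" or "side" or "wrist"; returns (picture, depth): 384x512x3 uint8, red, green, blue; 384x512 float32, mm along the optical axis (not along the pixel's ray), 0 where there is no reading.
- camera_info(name): a dict with "fx", "fy", "cx", "cy" (pixels), "origin" and "attitude" of the camera in the world; the wrist camera has in their place "hand_eye" (4x4, takes a point from camera to tool coordinates, whose origin is the TCP and whose axes are the flange's). Camera axes: x right, y up, looking along -z (the intrinsics and any distortion apply to the point x, -y, -z); pixel columns grow to the right and rows downward; lengths in mm; the calibration is good to about 2 mm. The wrist camera is an equidistant fisheye: a pixel r from the principal point sees the ray r / f radians off the axis. A picture is of the moment at which its call begins: read the wrist's pose just before it. camera_info takes no time and is no camera call.
- finish_job(): hands the job in, once; it reports no verdict.
The state is a dict: "clock": time; "qpos": joint angles; "joint_velocities": joint speeds; "joint_efforts": joint torques, N m; "ee_pos": TCP position; "tcp_rot": TCP orientation; "contact_force": force on the tool from outside, world axes, zero at the start; "ft_torque": the same for the moment, N m; "grip_width": finger opening in mm.
Only numpy, scipy, OpenCV 4.12 (cv2) and the standard library are available. Lean on these libraries where they do the work, as an engineer would, in place of code of your own. Each camera call takes 0.05 s, during which the arm holds its last target. There are 200 camera calls.

TASK

Put the loose cover back on the sloping band feed unit: hook its two tabs in under the lip at the low end of the opening with the cover tilted up, push it down the slope against the spring bar inside without driving that bar hard onto its stop, swing the other end down and let the spring push that end under the catch lip. Leave it lying fully home in the opening, caught at both ends, let go, and do not knock over or shove the other things on the table.

Things in the scene. Friction and masses are not known exactly. Their poses are not given: they have to be found in the camera images.
- cover_grip (a point): Loose cover: middle of its rib, 27 mm above its underside. White plate 130 (x) x 108 (y) x 6 mm, 0.32 kg +-30 %. Solid aluminium rib mid-top: 12 mm thick in x, 70 long in y, top 48 mm above the underside. Cover's axes: -x to the tabs, z out of the top. Starts flat on a 5 mm cork mat, rib up, tabs broadly to the robot's left (+y).
- cover_tabs (a point): Cover's tab tips: midpoint between them, 81 mm to -x of the rib's middle, 2.5 mm above the underside; cover's axes. Two flat steel tabs, 26 mm wide, 5 mm thick, flush with the underside, stick out 16 mm from the -x edge at y = +-30 mm. Tab tips to opposite edge: 146 mm.
- plinth: Dark steel plinth 260 x 200 x 30 mm of the band feed unit, fixed; origin at table height, x towards the unit's high end (broadly to the robot's right, -y), z up. It carries a white head (198 x 160 mm) whose top, the deck, rises 20 degrees towards plinth +x. The head is bolted in slots: it stands up to 15 mm off nominal along plinth +x or -x (not in y, z, yaw). This is NOT reported: feel or look for it.
- home (a point): Nominal place (head centred) of the middle of the cover's underside when home: 112 mm above the plinth's origin; plinth axes. Origin of deck frame: u up the 20 degree slope, v = plinth y, w square out of the deck. Opening: u -101 to 65, v +-59 mm, walls up to w = 14. Ledges carrying the cover at w = 0: both sides (|v| 38 to 59) from u = -51 to 65; high end from u = 45.
- hook_lip (a point): Nominal edge (underside) of the lip at the low end, u = -71, w = 8.5 mm; plinth axes. The lip covers u -103 to -71, w 8.5 to 14, over the full width. Below it and on to u = -51 it is open to w = -30 or deeper. With the cover 16 degrees steeper than the deck, tabs low at u = -69 to -38, and let down on the ledges, its tab tips' undersides are at w = -4 to -5: slide in from there.
- catch_lip (a point): Nominal edge (underside) of the catch lip at the high end, u = 60, w = 8.5 mm; plinth axes. It covers u 60 to 65, w 8.5 to 14, over the full width. The end wall at u = 65 stops the cover. Home: cover flat on the ledges (underside w = 0), its far edge under this lip against that wall, tabs holding the spring bar in by 4 mm.
- spring_bar (a joint): Steel spring bar across the low end under the hook lip, face at u = -77 mm (of the shifted head) when free, spanning w -30 to 6. Pressed along -u: value in m, 0 free to 0.020 hard on its stop (not allowed: stay under 0.018); 3 N starts it, 4.5 N at 4 mm, 8 N at 13 mm. Pressed 10 to 17 mm by the tabs, it lets the far edge swing down past the catch lip (tabs dip about 3 mm as they go in); it springs back by itself.
- tape_roll: Bystander, leave alone: roll of packing tape lying flat, ring 90 mm across, 48 mm high; origin at the centre of its underside
- screwdriver: Bystander, leave alone: screwdriver 170 mm long lying down; origin at the centre of its underside
- glue: Bystander, leave alone: upright bottle 56 mm across, 120 mm high; origin at the centre of its underside
- label_roll: Bystander, leave alone: roll of labels lying flat, 84 mm across, 50 mm high; origin at the centre of its underside
- knife: Bystander, leave alone: closed knife, grey plastic handle 150 x 24 x 14 mm with a short blade; origin at the centre of its underside
Not all that is in view belongs to the job. What is shaped like the part that bears cover_grip but green is not meant.

How it is judged:
By the outcome, as a careful person would: the job done as asked, in the order asked, and still so for the second after the job is handed in, with the robot touching nothing.
It also fails if it takes over 58 s, if anything falls off the work surface, if the arm or the gripper's body presses on something with over 40 N, if the wrist force passes 120 N, or if a joint passes its speed limit or range.

## Working session

There is one attempt and no reset: what is moved stays moved. The work goes in short steps, Python scripts to look and compute and a tool call to move; the robot and the scene stay as the last step left them, time stands still between calls to the robot, and variables do not carry over. Pictures are saved under pics/ and viewed, about 8 in all and at most 12, crops included, and the job is handed in when it is done.

Besides the shell and the picture viewer there is one more tool, called after "Request:" as name(argument=value, ...) on one line, values as JSON. send_rows: Moves the arm, as the interface text tells. Its arguments: {"type":"object","properties":{"turn":{"type":"array"},"xyz":{"type":"array"},"grip":{"type":"array"},"newtons":{"type":"number"}},"required":["turn","xyz","grip"]}

```bash
ls; mkdir -p pics; cat > h.py <<'E'
from rig import *
import numpy as np, cv2
from scipy.spatial.transform import Rotation as R
def save(n,im): cv2.imwrite('pics/'+n,cv2.cvtColor(im,cv2.COLOR_RGB2BGR))
def att(c):
    a=np.array(c['attitude']);
    return a if a.shape==(3,3) else (R.from_rotvec(a).as_matrix() if a.size==3 else R.from_quat(a).as_matrix())
def cloud(c,d):
    v,u=np.mgrid[0:384,0:512]
    p=np.stack([(u-c['cx'])/c['fx']*d,-(v-c['cy'])/c['fy']*d,-d],-1)
    return p@att(c).T+np.array(c['origin'])
E
python3 - <<'E'
from h import *
for n in('scene','side'):
    print(camera_info(n)); im,d=snapshot(n); np.savez('/tmp/'+n,im=im,d=d); save(n+'.png',im)
print(camera_info('wrist')); print(get_obs())
a=cv2.imread('pics/scene.png');b=cv2.imread('pics/side.png')
cv2.imwrite('pics/both.png',cv2.resize(np.vstack([a,b]),None,fx=.78,fy=.78))
E
```

```text
pics
{'fx': 379.10522906904737, 'fy': 379.10522906904737, 'cx': 257.1658348777799, 'cy': 187.1268973010324, 'origin': array([1210.67143463, -472.31135613, 1188.7680498 ]), 'attitude': array([0.57636463, 0.30535331, 0.89288271])}
{'fx': 419.523339982431, 'fy': 419.523339982431, 'cx': 254.74259240026043, 'cy': 188.06126254284803, 'origin': array([ 147.30429966, -919.62011694,  926.78916611]), 'attitude': array([ 0.8782026 , -0.17594864, -0.40102359])}
{'fx': 297.3186396354542, 'fy': 297.3186396354542, 'cx': 252.29625254963528, 'cy': 192.8041575586656, 'hand_eye': array([[-3.12730717e-04,  9.67908567e-01,  2.51302423e-01,
         7.24472544e+01],
       [ 9.99999858e-01,  1.94414901e-04,  4.95637181e-04,
         1.07282294e+00],
       [ 4.30874538e-04,  2.51302543e-01, -9.67908491e-01,
        -1.79137603e+02],
       [ 0.00000000e+00,  0.00000000e+00,  0.00000000e+00,
         1.00000000e+00]])}
{'clock': 0.1, 'qpos': array([-1.17479613,  0.62923399,  0.03843926,  1.51823893, -0.02700521,
        0.99629346, -0.01996581]), 'joint_velocities': array([ 0.00057651, -0.00212066, -0.00085958, -0.0018853 , -0.00106171,
       -0.00187508, -0.00162767]), 'joint_efforts': array([ 3.87787615e-03, -5.50799811e+01,  1.14750467e+00, -1.87120056e+01,
       -5.23109827e-02,  1.92875834e-02,  2.65610407e-05]), 'ee_pos': array([289.32235154, 581.40808628, 204.66800101]), 'tcp_rot': array([-7.18824389e-01, -3.05786731e+00,  2.53465536e-03]), 'contact_force': array([ 0.98737501, -0.68588084, -0.50498922]), 'ft_torque': array([0.03398958, 0.010025  , 0.04095812]), 'grip_width': 93.90984607277281}
```

View pics/scene.png

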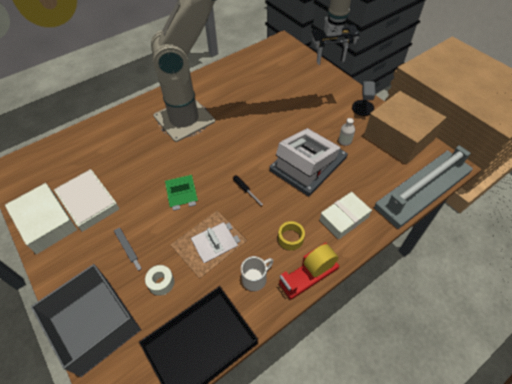

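View pics/side.png

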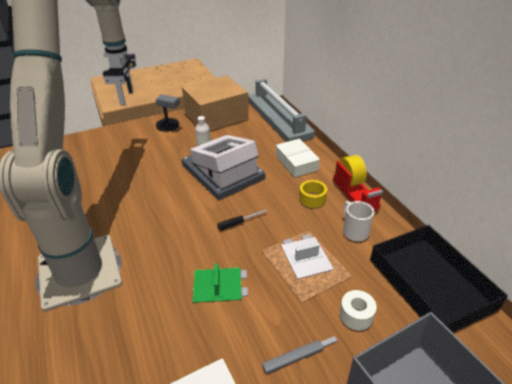

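The candidates for the cover are the white plate with a grey rib on cork (scene 213,240; side 306,257) and the green plate of the same shape (scene 181,190). The white one fits the description. The unit is at scene (310,158). Next I measure both and confirm with an enlarged crop.

```bash
python3 - <<'E'
from h import *
out=[]
for n,cr in(('scene',(140,200,280,300)),('side',(170,120,370,310))):
    z=np.load(f'/tmp/{n}.npz'); im,d=z['im'],z['d']; c=camera_info(n); P=cloud(c,d); np.save(f'/tmp/P{n}',P)
    hsv=cv2.cvtColor(im,cv2.COLOR_RGB2HSV); S,V=hsv[...,1].astype(int),hsv[...,2].astype(int)
    for px in [(213,240),(310,150),(181,190)] if n=='scene' else [(306,257),(222,155),(217,285)]:
        print(n,px,P[px[1],px[0]].round(0),im[px[1],px[0]])
    cxy=P[240,213] if n=='scene' else P[257,306]
    near=np.hypot(P[...,0]-cxy[0],P[...,1]-cxy[1])<115
    near&=d>0
    m=near&(S<70)&(abs(P[...,2]-11)<5)&(V>90); rib=near&(P[...,2]>30)
    q=P[m][:,:2].astype(np.float32); print(n,'plate',len(q),cv2.minAreaRect(q),'z',np.median(P[m][:,2]))
    r=P[rib]; print('rib',len(r),cv2.minAreaRect(r[:,:2].astype(np.float32)),np.percentile(r[:,2],[5,50,95]))
    uxy=P[150,310] if n=='scene' else P[155,222]
    near=(np.hypot(P[...,0]-uxy[0],P[...,1]-uxy[1])<190)&(d>0)
    m=near&(abs(P[...,2]-30)<4)&(V<110)&(S<110); m=cv2.morphologyEx(m.astype(np.uint8),cv2.MORPH_OPEN,np.ones((2,2)))>0
    q=P[m][:,:2].astype(np.float32); print('plinth',len(q),cv2.minAreaRect(q))
    m=near&(P[...,2]>60)&(S<60)&(V>100);
    print('head',m.sum(),cv2.minAreaRect(P[m][:,:2].astype(np.float32)))
    if n=='scene': a=im[215:275,170:250];b=im[120:200,260:360]
    else: a=im[230:300,260:355];b=im[125:200,175:275]
    out+=[cv2.resize(a,(400,300),interpolation=2),cv2.resize(b,(400,300),interpolation=2)]
save('crops.png',np.vstack([np.hstack(out[:2]),np.hstack(out[2:])]))
E
```

```text
scene (213, 240) [ 622. -240.   49.] [151 155 149]
scene (310, 150) [542. 260.  92.] [23 23 20]
scene (181, 190) [ 343. -212.    6.] [25 73 34]
scene plate 904 ((607.7186279296875, -224.66543579101562), (147.66409301757812, 114.15172576904297), 82.06232452392578) z 9.534247443042432
rib 88 ((609.2505493164062, -232.1270751953125), (13.031214714050293, 70.65164184570312), 82.10368347167969) [34.10029234 50.08187904 54.67557011]
plinth 302 ((801.7653198242188, -103.281982421875), (260.9000549316406, 1070.2703857421875), 34.23458480834961)
head 1342 ((531.9483032226562, 296.1697998046875), (163.25662231445312, 292.82696533203125), 12.127663612365723)
side (306, 257) [ 602. -238.   15.] [134 135 134]
side (222, 155) [505. 158. 150.] [185 174 175]
side (217, 285) [ 330. -248.   47.] [26 99 44]
side plate 1087 ((607.7955322265625, -223.82571411132812), (151.7770233154297, 111.95797729492188), 83.29853057861328) z 10.125086121631512
rib 196 ((604.9959716796875, -233.21426391601562), (16.68230628967285, 70.33757781982422), 83.32337951660156) [32.83639543 47.68776765 53.29586298]
plinth 455 ((414.93536376953125, -323.126220703125), (1281.0872802734375, 261.80303955078125), 77.38541412353516)
head 1833 ((538.3815307617188, 249.2396240234375), (163.79937744140625, 207.00570678710938), 12.370129585266113)
```

View pics/crops.png

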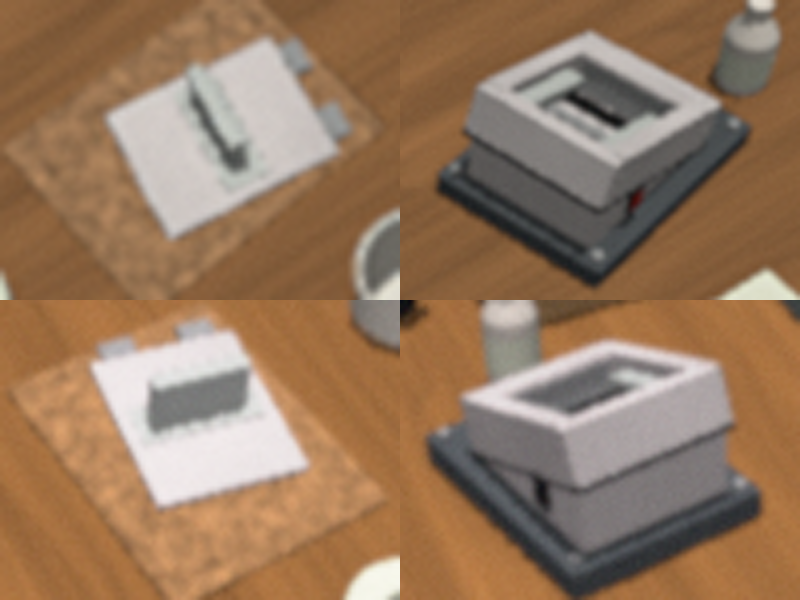

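```bash
python3 - <<'E'
from h import *
allP=[]
for n in('scene','side'):
    z=np.load(f'/tmp/{n}.npz'); im,d=z['im'],z['d']; P=np.load(f'/tmp/P{n}.npy')
    hsv=cv2.cvtColor(im,cv2.COLOR_RGB2HSV); S,V=hsv[...,1].astype(int),hsv[...,2].astype(int)
    near=(np.hypot(P[...,0]-535,P[...,1]-250)<175)&(d>0)
    m=near&(abs(P[...,2]-30)<6)&(V<100)&(S<110)
    k,l,st,_=cv2.connectedComponentsWithStats(m.astype(np.uint8)); i=1+np.argmax(st[1:,4])
    q=P[m][:,:2].astype(np.float32); print(n,'plinth',len(q),cv2.minAreaRect(q),cv2.minAreaRect(P[l==i][:,:2].astype(np.float32)))
    g=(np.hypot(P[...,0]-500,P[...,1]-430)<120)&(P[...,2]>60)&(P[...,1]>370)
    if g.sum(): print('glue',g.sum(),np.median(P[g],0),P[g].min(0),P[g].max(0))
    # rim: fit plane
    m=near&(P[...,2]>70)&(S<60)&(V>100)&(P[...,1]<365); X=P[m]
    e=np.array([.213,-.977,0]); 
    for k in range(6):
        A=np.c_[X[:,:2],np.ones(len(X))]; c=np.linalg.lstsq(A,X[:,2],rcond=None)[0]; r=X[:,2]-A@c
        X=X[(r>-4 if k<4 else abs(r)<4)]
    print('plane slope deg',np.degrees(np.arctan(np.hypot(*c[:2]))),'dir',np.degrees(np.arctan2(c[1],c[0])),c,len(X),cv2.minAreaRect(X[:,:2].astype(np.float32)))
E
```

```text
scene plinth 580 ((540.0308837890625, 263.9217834472656), (201.19566345214844, 259.6745910644531), 12.170557022094727) ((540.0308837890625, 263.9217834472656), (201.19566345214844, 259.6745910644531), 12.170557022094727)
glue 167 [545.11001376 465.04459705  84.86319235] [510.51305108 444.02402374  60.19229679] [567.79553941 496.16792143 123.88830475]
plane slope deg 19.84377611375009 dir -77.62262420920176 [ 7.73556737e-02 -3.52497397e-01  1.66984606e+02] 620 ((539.8776245117188, 258.48699951171875), (163.1005401611328, 190.6998748779297), 11.982538223266602)
side plinth 544 ((486.77923583984375, 206.53817749023438), (159.83847045898438, 316.28192138671875), 48.58553695678711) ((486.77923583984375, 206.53817749023438), (159.83847045898438, 316.28192138671875), 48.58553695678711)
glue 173 [529.54108787 460.88795793  83.7715832 ] [505.56252563 444.42496112  60.17467712] [556.9240135  485.4954545  125.22213187]
plane slope deg 19.6459642762673 dir -77.74860411295856 [ 7.57534220e-02 -3.48858117e-01  1.67852220e+02] 467 ((536.8733520507812, 257.3216552734375), (162.1636199951172, 189.9043731689453), 11.437891960144043)
```

```bash
cat >> h.py <<'E'
from scipy.spatial.transform import Slerp
e=np.array([np.cos(np.radians(-77.75)),np.sin(np.radians(-77.75)),0]); vv=np.array([-e[1],e[0],0]); ez=np.array([0,0,1.])
def toolR(x,y):  # matrix from tool x, y
    return np.c_[x,y,np.cross(x,y)]
def tiltR(deg,ee=None):
    """cover R tilted deg (x up), tool: y=-cover x, z=-cover z"""
    ee=e if ee is None else ee; a=np.radians(deg)
    cx=np.cos(a)*ee+np.sin(a)*ez; cz=-np.sin(a)*ee+np.cos(a)*ez
    return toolR(np.cross(-cx,-cz),-cx)
def plan(p,Rm,N,dec=1):
    o=get_obs(); R0=R.from_rotvec(o['tcp_rot']); p0=o['ee_pos']
    Rt=R.from_matrix(Rm) if Rm is not None else R0
    ro=Rt*R0.inv(); rv=(R0.inv()*Rt).as_rotvec()/N
    dp=(np.array(p)-p0)/N
    print('from',p0.round(1),'turn/row',rv.round(4).tolist())
    print([ (R0*R.from_rotvec(rv*k)).inv().apply(dp).round(dec).tolist() for k in range(N)])
E
python3 - <<'E'
from h import *
plan([515,262,290],tiltR(0),10)
E
```

```text
from [289.3 581.4 204.7] turn/row [-0.0002, -0.0001, -0.0676]
[[-34.4, -18.6, -8.5], [-33.1, -20.8, -8.5], [-31.6, -23.0, -8.5], [-30.0, -25.1, -8.5], [-28.2, -27.1, -8.5], [-26.3, -28.9, -8.5], [-24.3, -30.6, -8.5], [-22.2, -32.2, -8.5], [-20.0, -33.6, -8.5], [-17.7, -34.9, -8.5]]
```

Request:
send_rows(turn=[[0, 0, -0.0676], [0, 0, -0.0676], [0, 0, -0.0676], [0, 0, -0.0676], [0, 0, -0.0676], [0, 0, -0.0676], [0, 0, -0.0676], [0, 0, -0.0676], [0, 0, -0.0676], [0, 0, -0.0676], [0, 0, 0], [0, 0, 0]], xyz=[[-34.4, -18.6, -8.5], [-33.1, -20.8, -8.5], [-31.6, -23.0, -8.5], [-30.0, -25.1, -8.5], [-28.2, -27.1, -8.5], [-26.3, -28.9, -8.5], [-24.3, -30.6, -8.5], [-22.2, -32.2, -8.5], [-20.0, -33.6, -8.5], [-17.7, -34.9, -8.5], [0, 0, 0], [0, 0, 0]], grip=[0, 0, 0, 0, 0, 0, 0, 0, 0, 0, 0, 0])

```text
clock: 1.3
ee_pos: [515.4, 261.6, 290.2]
tcp_rot: [0.331, -3.124, -0.0]
contact_force: [0.3, 0.7, 0.2]
grip_width: 93.9
```

```bash
cat >> h.py <<'E'
def wcloud(c,d,o):
    v,u=np.mgrid[0:384,0:512]; x=(u-c['cx'])/c['fx']; y=(v-c['cy'])/c['fy']; r=np.hypot(x,y)+1e-9
    t=np.tan(r)/r
    H=np.array(c['hand_eye']); p=np.stack([x*t*d,-y*t*d,-d],-1)@H[:3,:3].T+H[:3,3]
    return p@R.from_rotvec(o['tcp_rot']).as_matrix().T+o['ee_pos']
E
python3 - <<'E'
from h import *
o=get_obs(); print(o['ee_pos'],o['qpos'].round(2))
im,d=snapshot('wrist'); np.savez('/tmp/w1',im=im,d=d,p=o['ee_pos'],r=o['tcp_rot']); save('w1.png',im)
E
```

```text
[515.42984456 261.6377288  290.20817759] [-0.45  0.44 -0.11  1.61  0.05  1.1   1.21]
```

View pics/w1.png

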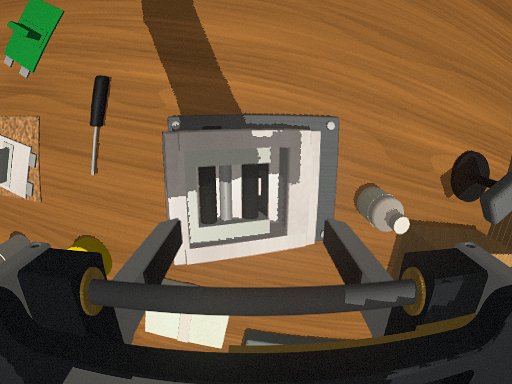

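```bash
python3 - <<'E'
from h import *
z=np.load('/tmp/w1.npz'); o=dict(ee_pos=z['p'],tcp_rot=z['r']); P=wcloud(camera_info('wrist'),z['d'],o)
a=np.radians(20); u_=np.cos(a)*e+np.sin(a)*ez; w_=-np.sin(a)*e+np.cos(a)*ez
O=np.array([540,264,112.]); D=P-O; U=D@u_;V=D@vv;W=D@w_
ok=z['d']>0
for v0 in(-30,0,30):
    m=ok&(abs(V-v0)<3)&(abs(U)<160)&(abs(W)<60)
    i=np.argsort(U[m]); rows=np.c_[U[m],W[m]][i]
    b=np.arange(-130,110,3)
    print(v0,[(int(x),round(float(np.median(rows[(rows[:,0]>=x)&(rows[:,0]<x+3),1])))) for x in b if ((rows[:,0]>=x)&(rows[:,0]<x+3)).any()])
m=ok&(abs(U-0)<3)&(abs(V)<110); i=np.argsort(V[m]); rows=np.c_[V[m],W[m]][i]
print('v',[(int(x),round(float(np.median(rows[(rows[:,0]>=x)&(rows[:,0]<x+3),1])))) for x in range(-100,100,3) if ((rows[:,0]>=x)&(rows[:,0]<x+3)).any()])
t=ok&(abs(P[...,2]-30)<4)&(np.hypot(D[...,0],D[...,1])<180)
print('plinth z',np.median(P[t][:,2]), cv2.minAreaRect(P[t][:,:2].astype(np.float32)))
tb=ok&(abs(P[...,2])<15)&(np.hypot(D[...,0],D[...,1])<300); print('table z',np.median(P[tb][:,2]))
E
```

```text
-30 [(-130, -41), (-127, -42), (-97, 6), (-94, 6), (-91, 7), (-88, 7), (-85, 7), (-82, 7), (-79, 6), (-76, 6), (-73, 6), (-70, 6), (-67, 7), (-64, 6), (-61, 5), (-58, -21), (-55, -42), (-52, 2), (-49, -47), (-46, -47), (-43, -48), (-40, -48), (-37, -47), (-34, -47), (-31, -47), (-19, -18), (-16, -17), (-13, -16), (-10, -15), (-7, -17), (-4, -20), (-1, -23), (2, -24), (5, -24), (8, -25), (11, -26), (14, -25), (17, -20), (20, -19), (23, -19), (26, -20), (29, -22), (32, -33), (35, -24), (38, -19), (41, -17), (44, -16), (47, -16), (50, -16), (53, -17), (56, -23), (59, -24), (62, -7), (65, -7), (68, -7), (71, -7), (74, -7), (77, -8), (80, 6), (83, 7), (86, 7), (89, 7), (92, 7), (95, 7), (98, 6), (101, 4)]
0 [(-130, -41), (-127, -40), (-97, 5), (-94, 7), (-91, 7), (-88, 6), (-85, 6), (-82, 6), (-79, 6), (-76, 6), (-73, 7), (-70, 6), (-67, 7), (-64, 6), (-61, 6), (-58, -24), (-55, 4), (-52, 1), (-49, -47), (-46, -47), (-43, -48), (-40, -48), (-37, -47), (-34, -46), (-31, -38), (-28, -38), (-22, -21), (-19, -18), (-16, -16), (-13, -15), (-10, -15), (-7, -17), (-4, -18), (-1, -23), (2, -22), 
[... 1100 characters left out ...]
, (-73, 7), (-70, 7), (-67, 6), (-64, 7), (-61, 7), (-58, -7), (-55, -7), (-52, -7), (-49, -8), (-46, -7), (-43, -8), (-40, -9), (-37, -21), (-34, -22), (-31, -23), (-28, -21), (-25, -23), (-22, -22), (-19, -20), (-16, -22), (-13, -22), (-10, -20), (-7, -21), (-4, -22), (-1, -22), (2, -21), (5, -21), (8, -21), (11, -21), (14, -22), (17, -20), (20, -22), (23, -20), (26, -22), (29, -21), (32, -21), (35, -16), (38, -7), (41, -8), (44, -8), (47, -7), (50, -7), (53, -7), (56, -1), (59, 7), (62, 7), (65, 7), (68, 7), (71, 6), (74, 7), (77, 6)]
plinth z 29.79168106779639 ((536.9248657226562, 268.0201416015625), (199.5083465576172, 261.0198974609375), 12.044120788574219)
table z -0.07726724479908853
```

```bash
python3 - <<'E'
from h import *
c=np.radians(-97.3); ec=np.array([np.cos(c),np.sin(c),0])
plan([607,-233,230],tiltR(0,ec),12)
E
```

```text
from [514.5 263.  290. ] turn/row [0.0, -0.0001, 0.0284]
[[1.2, -42.0, 5.0], [0.0, -42.1, 5.0], [-1.2, -42.0, 5.0], [-2.4, -42.0, 5.0], [-3.5, -41.9, 5.0], [-4.7, -41.8, 5.0], [-5.9, -41.6, 5.0], [-7.1, -41.4, 5.0], [-8.3, -41.2, 5.0], [-9.4, -41.0, 5.0], [-10.6, -40.7, 5.0], [-11.8, -40.4, 5.0]]
```

Request:
send_rows(turn=[[0, 0, 0.0284], [0, 0, 0.0284], [0, 0, 0.0284], [0, 0, 0.0284], [0, 0, 0.0284], [0, 0, 0.0284], [0, 0, 0.0284], [0, 0, 0.0284], [0, 0, 0.0284], [0, 0, 0.0284], [0, 0, 0.0284], [0, 0, 0.0284]], xyz=[[1.2, -42.0, 5.0], [0.0, -42.1, 5.0], [-1.2, -42.0, 5.0], [-2.4, -42.0, 5.0], [-3.5, -41.9, 5.0], [-4.7, -41.8, 5.0], [-5.9, -41.6, 5.0], [-7.1, -41.4, 5.0], [-8.3, -41.2, 5.0], [-9.4, -41.0, 5.0], [-10.6, -40.7, 5.0], [-11.8, -40.4, 5.0]], grip=[0, 0, 0, 0, 0, 0, 0, 0, 0, 0, 0, 0])

```text
clock: 2.55
ee_pos: [608.8, -232.2, 229.7]
tcp_rot: [-0.196, -3.135, -0.002]
contact_force: [0.3, -0.1, -0.0]
grip_width: 93.8
```

Request:
send_rows(turn=[[0, 0, 0], [0, 0, 0], [0, 0, 0], [0, 0, 0], [0, 0, 0]], xyz=[[0, 0, 0], [0, 0, 0], [0, 0, 0], [0, 0, 0], [0, 0, 0]], grip=[0, 0, 0, 0, 0])

```text
clock: 3.05
ee_pos: [608.5, -231.5, 230.8]
tcp_rot: [0.195, 3.135, 0.001]
contact_force: [-0.0, -1.0, 0.3]
grip_width: 94.0
```

```bash
python3 - <<'E'
from h import *
o=get_obs(); print(o['ee_pos'],o['tcp_rot'],o['qpos'].round(2))
im,d=snapshot('wrist'); save('w2.png',im)
P=wcloud(camera_info('wrist'),d,o)
hsv=cv2.cvtColor(im,cv2.COLOR_RGB2HSV); S,V=hsv[...,1].astype(int),hsv[...,2].astype(int)
near=(np.hypot(P[...,0]-607,P[...,1]+225)<120)&(d>0)
m=near&(S<60)&(V>90)&(abs(P[...,2]-10)<5)
print('plate',m.sum(),cv2.minAreaRect(P[m][:,:2].astype(np.float32)),np.median(P[m][:,2]))
r=near&(P[...,2]>48)&(P[...,2]<60); print('rib',r.sum(),cv2.minAreaRect(P[r][:,:2].astype(np.float32)),np.median(P[r][:,2]))
print('table',np.median(P[(abs(P[...,2])<8)&(d>0)][:,2]))
E
```

```text
[ 608.47409774 -231.528394    230.7849524 ] [1.94693264e-01 3.13514643e+00 9.22637481e-04] [ 0.29  0.61  0.05  1.48 -0.03  1.05  1.8 ]
plate 7036 ((608.6942138671875, -223.32330322265625), (147.3031463623047, 109.24121856689453), 83.09854888916016) 10.97162513160957
rib 553 ((607.0656127929688, -230.24627685546875), (11.281882286071777, 68.79998016357422), 82.8370361328125) 52.729758641231285
table 0.08246634767694161
```

View pics/w2.png

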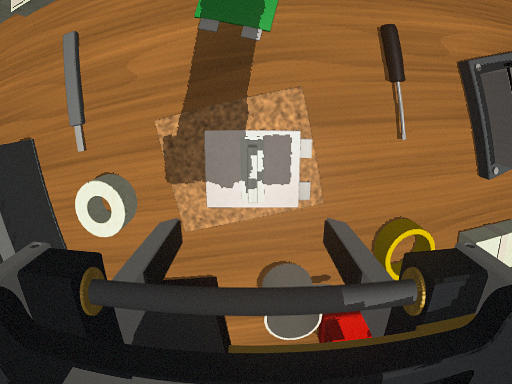

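```bash
python3 - <<'E'
from h import *
c=np.radians(-97.0); ec=np.array([np.cos(c),np.sin(c),0])
plan([607.4,-231.3,14],tiltR(0,ec),1)
E
```

```text
from [ 608.4 -232.   230.8] turn/row [0.0004, 0.0004, -0.0025]
[[1.1, 0.5, 216.8]]
```

Request:
send_rows(turn=[[0, 0, -0.0025], [0, 0, 0], [0, 0, 0], [0, 0, 0], [0, 0, 0], [0, 0, 0], [0, 0, 0], [0, 0, 0], [0, 0, 0], [0, 0, 0]], xyz=[[1.1, 0.5, 30], [0, 0, 40], [0, 0, 40], [0, 0, 40], [0, 0, 30], [0, 0, 16], [0, 0, 10], [0, 0, 6], [0, 0, 3], [0, 0, 0]], grip=[0, 0, 0, 0, 0, 0, 0, 0, 0, 0])

```text
clock: 4.1
ee_pos: [607.7, -233.0, 16.3]
tcp_rot: [0.195, 3.134, -0.001]
contact_force: [0.6, -0.7, 0.7]
grip_width: 93.8
```

Request:
send_rows(turn=[[0, 0, 0], [0, 0, 0]], xyz=[[0, 0, 0], [0, 0, 0]], grip=[0, 0])

```text
clock: 4.3
ee_pos: [607.6, -233.0, 16.4]
tcp_rot: [0.195, 3.134, -0.001]
contact_force: [-0.9, 0.1, -0.0]
grip_width: 93.7
```

Request:
send_rows(turn=[[0, 0, 0], [0, 0, 0], [0, 0, 0], [0, 0, 0], [0, 0, 0], [0, 0, 0], [0, 0, 0], [0, 0, 0], [0, 0, 0], [0, 0, 0]], xyz=[[0, 1.7, 2], [0, 0, 0], [0, 0, 0], [0, 0, 0], [0, 0, 0], [0, 0, 0], [0, 0, 0], [0, 0, 0], [0, 0, 0], [0, 0, 0]], grip=[0, 120, 180, 255, 255, 255, 255, 255, 255, 255], newtons=55)

```text
clock: 5.3
ee_pos: [607.2, -231.0, 13.4]
tcp_rot: [-0.195, -3.136, -0.0]
contact_force: [-0.5, 0.5, 0.3]
grip_width: 24.9
```

Request:
send_rows(turn=[[0, 0, 0], [0, 0, 0], [0, 0, 0], [0, 0, 0]], xyz=[[0, 0, 0], [0, 0, 0], [0, 0, 0], [0, 0, 0]], grip=[255, 255, 255, 255])

```text
clock: 5.7
ee_pos: [607.2, -231.1, 13.5]
tcp_rot: [0.195, 3.136, -0.0]
contact_force: [-0.4, 0.4, 0.1]
grip_width: 11.9
```

Request:
send_rows(turn=[[0, 0, 0], [0, 0, 0], [0, 0, 0], [0, 0, 0], [0, 0, 0], [0, 0, 0], [0, 0, 0], [0, 0, 0]], xyz=[[0, 0, -5], [0, 0, -15], [0, 0, -30], [0, 0, -40], [0, 0, -45], [0, 0, -45], [0, 0, -30], [0, 0, 0]], grip=[255, 255, 255, 255, 255, 255, 255, 255])

```text
clock: 6.5
ee_pos: [610.2, -232.2, 229.7]
tcp_rot: [0.194, 3.125, -0.004]
contact_force: [1.0, -0.3, -1.8]
grip_width: 11.9
```

```bash
cat >> h.py <<'E'
a20=np.radians(20); u_=np.cos(a20)*e+np.sin(a20)*ez; w_=-np.sin(a20)*e+np.cos(a20)*ez
H=np.array([540,264,112.])+22.5*e-1.5*vv
G=8.4
def target(ut,wt,tilt,v=0):
    "TCP pose for tab-tip underside at (ut,wt), cover tilted 'tilt' deg above deck"
    Rm=tiltR(20+tilt); cx=-Rm[:,1]; cz=-Rm[:,2]
    return H+ut*u_+wt*w_+v*vv+81*cx+G*cz, Rm
def where(o=None):
    o=o or get_obs(); M=R.from_rotvec(o['tcp_rot']).as_matrix(); cx=-M[:,1]; cz=-M[:,2]
    d=o['ee_pos']-G*cz-81*cx-H; f=o['contact_force']
    fe=d+146*cx
    print('tip u,v,w',(d@u_).round(1),(d@vv).round(1),(d@w_).round(1),'far u,w',(fe@u_).round(1),(fe@w_).round(1),'tilt',np.degrees(np.arcsin(cx[2])).round(2)-20,'side tilt',np.degrees(np.arcsin(M[2,0])).round(2),'yaw',np.degrees(np.arctan2(cx[1],cx[0])).round(2),'F u,v,w',(f@u_).round(1),(f@vv).round(1),(f@w_).round(1),'T',o['ft_torque'].round(2),'clk',o['clock'],'z',o['ee_pos'][2].round(1))
E
python3 - <<'E'
from h import *
where(); p,Rm=target(-55,100,16); print(p); plan(p,Rm,16)
E
```

```text
tip u,v,w 414.1 -8.3 -34.6 far u,w 543.7 -81.4 tilt -19.87 side tilt -0.6 yaw -97.12 F u,v,w -0.2 0.9 -1.9 T [ 0.04 -0.1   0.04] clk 6.5 z 229.7
[537.94172611 266.41028788 241.56450238]
from [ 610.2 -232.2  229.7] turn/row [0.0386, -0.006, -0.0206]
[[8.3, 30.4, -0.9], [7.7, 30.5, -2.1], [7.1, 30.5, -3.3], [6.4, 30.5, -4.6], [5.7, 30.4, -5.8], [5.1, 30.3, -7.0], [4.4, 30.1, -8.2], [3.7, 29.8, -9.4], [3.1, 29.5, -10.5], [2.4, 29.2, -11.7], [1.7, 28.7, -12.8], [1.1, 28.2, -13.9], [0.4, 27.7, -15.0], [-0.3, 27.1, -16.1], [-0.9, 26.4, -17.1], [-1.6, 25.7, -18.1]]
```

Request:
send_rows(turn=[[0.0386, -0.006, -0.0206], [0.0386, -0.006, -0.0206], [0.0386, -0.006, -0.0206], [0.0386, -0.006, -0.0206], [0.0386, -0.006, -0.0206], [0.0386, -0.006, -0.0206], [0.0386, -0.006, -0.0206], [0.0386, -0.006, -0.0206]], xyz=[[8.3, 30.4, -0.9], [7.7, 30.5, -2.1], [7.1, 30.5, -3.3], [6.4, 30.5, -4.6], [5.7, 30.4, -5.8], [5.1, 30.3, -7.0], [4.4, 30.1, -8.2], [3.7, 29.8, -9.4]], grip=[255, 255, 255, 255, 255, 255, 255, 255])

```text
clock: 7.3
ee_pos: [569.7, 19.6, 229.7]
tcp_rot: [-0.067, 3.076, -0.484]
contact_force: [0.3, 0.1, -3.1]
grip_width: 12.0
```

Request:
send_rows(turn=[[0.0386, -0.006, -0.0206], [0.0386, -0.006, -0.0206], [0.0386, -0.006, -0.0206], [0.0386, -0.006, -0.0206], [0.0386, -0.006, -0.0206], [0.0386, -0.006, -0.0206], [0.0386, -0.006, -0.0206], [0.0386, -0.006, -0.0206], [0, 0, 0], [0, 0, 0], [0, 0, 0]], xyz=[[3.1, 29.5, -10.5], [2.4, 29.2, -11.7], [1.7, 28.7, -12.8], [1.1, 28.2, -13.9], [0.4, 27.7, -15.0], [-0.3, 27.1, -16.1], [-0.9, 26.4, -17.1], [-1.6, 25.7, -18.1], [0, 0, 0], [0, 0, 0], [0, 0, 0]], grip=[255, 255, 255, 255, 255, 255, 255, 255, 255, 255, 255])

```text
clock: 8.4
ee_pos: [535.2, 265.8, 237.7]
tcp_rot: [-0.316, 2.922, -0.943]
contact_force: [0.5, -0.3, -2.4]
grip_width: 12.0
```

```bash
python3 - <<'E'
from h import *
im,d=snapshot('wrist'); save('w3.png',im)
a,_=snapshot('side'); save('s3.png',cv2.resize(a[90:230,150:320],(680,560),interpolation=2))
where(); print(get_obs()['grip_width'])
p,Rm=target(-55,15,16); plan(p,Rm,4)
E
```

```text
tip u,v,w -56.0 -2.9 97.3 far u,w 84.6 136.7 tilt 15.670000000000002 side tilt 0.54 yaw -77.53 F u,v,w -0.5 0.1 -2.6 T [ 0.97  0.2  -0.02] clk 8.5 z 238.3
11.793319077392182
from [535.5 265.6 238.3] turn/row [0.0014, -0.0023, 0.0008]
[[-0.8, 5.3, 19.7], [-0.8, 5.4, 19.7], [-0.7, 5.4, 19.7], [-0.7, 5.4, 19.7]]
```

View pics/w3.png

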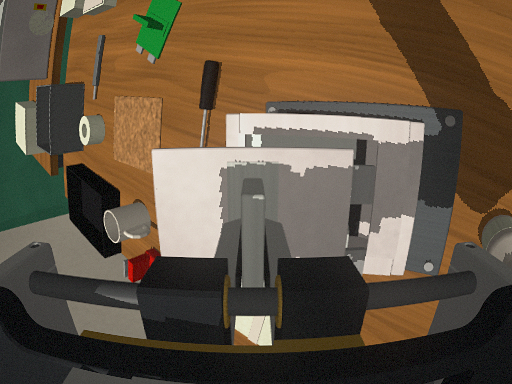

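```bash
python3 - <<'E'
from h import *
o=get_obs(); im,d=snapshot('wrist'); P=wcloud(camera_info('wrist'),d,o); M=R.from_rotvec(o['tcp_rot']).as_matrix()
T=(P-o['ee_pos'])@M; ok=d>0   # tool coords
pl=ok&(abs(T[...,2]-2.4)<3)&(abs(T[...,1])<100)&(abs(T[...,0])<70)   # plate top 6mm above underside ->z=+2.4
for y in range(-60,70,20):
    q=T[pl&(abs(T[...,1]-y)<6)]; 
    if len(q): print('y',y,'x max',np.percentile(q[:,0],99.5).round(1),'z',np.median(q[:,2]).round(1))
for x in(20,35,45): q=T[pl&(abs(T[...,0]-x)<4)]; print('x',x,'y range',np.percentile(q[:,1],[.5,99.5]).round(1))
D=P-H; U=D@u_;V=D@vv;W=D@w_
def prof(A,m,lo,hi): return [(x,round(float(np.median(W[m&(A>=x)&(A<x+2)])),1)) for x in range(lo,hi,2) if (m&(A>=x)&(A<x+2)).sum()>1]
m=ok&(abs(W)<40)
print('v prof at u -60',prof(V,m&(abs(U+60)<5),-90,-40)); print('v prof at u 0',prof(V,m&(abs(U-20)<8),-90,-40))
print('u at v=-48',prof(U,m&(abs(V+48)<4),-120,90))
where()
E
```

```text
y -60 x max 53.9 z 2.0
y -40 x max 53.9 z 2.1
y -20 x max 53.7 z 2.0
y 0 x max 53.6 z 1.3
y 20 x max 53.7 z 2.0
y 40 x max 53.9 z 2.1
y 60 x max 53.8 z 2.2
x 20 y range [-63.2  81. ]
x 35 y range [-63.   80.5]
x 45 y range [-63.3  78.9]
v prof at u -60 [(-80, 14.2), (-78, 14.7), (-76, 14.7), (-74, 14.0), (-72, 14.5), (-70, 14.7), (-68, 14.2), (-66, 14.5), (-64, 14.3), (-62, 14.3), (-60, 14.4), (-58, -39.6), (-56, -39.3), (-54, -39.5), (-52, -39.4), (-50, -39.2), (-48, -39.3), (-46, -38.2), (-44, -39.0), (-42, -39.1)]
v prof at u 0 [(-86, -39.3), (-84, -39.4), (-82, -38.2), (-80, 14.4), (-78, 14.2), (-76, 14.3), (-74, 14.2), (-72, 14.7), (-70, 14.6), (-68, 14.6), (-66, 14.5), (-64, 14.4), (-62, 14.2), (-60, 13.6), (-58, 0.3), (-56, 0.4), (-54, 0.7), (-52, 0.4), (-50, 0.5), (-48, 0.5)]
u at v=-48 [(-118, 13.6), (-116, 14.2), (-114, 13.9), (-112, 14.1), (-110, 14.2), (-108, 14.3), (-106, 14.3), (-104, 14.0), (-102, 14.3), (-100, 14.6), (-98, 14.3), (-96, 14.1), (-94, 14.2), (-92, 14.8), (-90, 14.2), (-88, 14.0), (-86, 14.2), (-84, 14.5), (-82, 14.3), (-80, 14.1), (-78, 13.5), (-76, 13.4
[... 357 characters left out ...]
 (-16, -0.1), (-14, -0.2), (-12, 0.6), (-10, 0.6), (-8, 0.6), (-6, 0.4), (-4, 0.3), (-2, 0.4), (0, 0.4), (2, 0.3), (4, 0.4), (6, 0.3), (8, 0.3), (10, 0.6), (12, 0.3), (14, 0.5), (16, 0.2), (18, 0.7), (20, 0.3), (22, 0.3), (24, 0.6), (26, 0.5), (28, 0.6), (30, 0.1), (32, 0.2), (34, 1.1), (36, 0.0), (38, 0.2), (40, 0.7), (42, 0.3), (44, -0.0), (46, 0.7), (48, 0.3), (50, 0.5), (52, -0.0), (54, -0.1), (56, 0.2), (58, 10.4), (60, 13.8), (62, 14.8), (64, 14.4), (66, 14.3), (68, 14.1), (70, 14.8), (72, 14.7), (74, 14.4), (76, 14.1), (78, 14.1)]
tip u,v,w -56.1 -2.8 97.5 far u,w 84.4 136.9 tilt 15.649999999999999 side tilt 0.53 yaw -77.53 F u,v,w -0.9 -0.2 -3.3 T [ 1.04  0.19 -0.04] clk 8.55 z 238.4
```

```bash
cat >> h.py <<'E'
H=H-1.0*u_+0.4*w_+0.3*vv
E
python3 - <<'E'
from h import *
where(); p,Rm=target(-56,15,16); plan(p,Rm,4)
E
```

```text
tip u,v,w -55.1 -3.1 97.1 far u,w 85.4 136.5 tilt 15.649999999999999 side tilt 0.53 yaw -77.53 F u,v,w -0.9 -0.2 -3.3 T [ 1.04  0.19 -0.04] clk 8.55 z 238.4
from [535.5 265.8 238.4] turn/row [0.0015, -0.0023, 0.0008]
[[-0.9, 5.8, 19.6], [-0.8, 5.8, 19.6], [-0.8, 5.8, 19.6], [-0.7, 5.8, 19.5]]
```

Request:
send_rows(turn=[[0.0015, -0.0023, 0.0008], [0.0015, -0.0023, 0.0008], [0.0015, -0.0023, 0.0008], [0.0015, -0.0023, 0.0008], [0, 0, 0], [0, 0, 0], [0, 0, 0]], xyz=[[-0.8, 5.8, 19.6], [-0.8, 5.8, 19.6], [-0.8, 5.8, 19.6], [-0.7, 5.8, 19.5], [0, 0, 0], [0, 0, 0], [0, 0, 0]], grip=[255, 255, 255, 255, 255, 255, 255])

```text
clock: 9.25
ee_pos: [544.2, 242.3, 162.1]
tcp_rot: [-0.315, 2.908, -0.942]
contact_force: [0.1, -0.2, -3.4]
grip_width: 11.4
```

```bash
python3 - <<'E'
from h import *
where(); p,Rm=target(-56,-1,16); plan(p,Rm,4)
E
```

```text
tip u,v,w -57.8 0.6 16.6 far u,w 82.6 56.6 tilt 15.899999999999999 side tilt -0.1 yaw -77.68 F u,v,w -0.9 0.1 -3.3 T [1.   0.21 0.02] clk 9.25 z 162.1
from [544.2 242.3 162.1] turn/row [0.0004, 0.0007, 0.0002]
[[0.2, 0.8, 4.3], [0.2, 0.8, 4.3], [0.2, 0.8, 4.3], [0.2, 0.8, 4.3]]
```

Request:
send_rows(turn=[[0, 0, 0], [0, 0, 0], [0, 0, 0], [0, 0, 0], [0, 0, 0]], xyz=[[0.2, 0.8, 4.3], [0.2, 0.8, 4.3], [0.2, 0.8, 4.3], [0.2, 0.8, 4.3], [0, 0, 0]], grip=[255, 255, 255, 255, 255])

```text
clock: 9.75
ee_pos: [544.4, 234.2, 145.2]
tcp_rot: [-0.316, 2.909, -0.945]
contact_force: [-0.1, 1.8, -0.5]
grip_width: 11.6
```

```bash
python3 - <<'E'
from h import *
where(); p,Rm=target(-56,-5,16); plan(p,Rm,3)
E
```

```text
tip u,v,w -56.1 -1.0 -2.2 far u,w 84.2 38.0 tilt 15.979999999999997 side tilt 0.0 yaw -77.6 F u,v,w -1.8 0.2 0.1 T [ 0.97  0.31 -0.03] clk 9.75 z 145.2
from [544.4 234.2 145.2] turn/row [0.0001, 0.0005, 0.0007]
[[-0.3, 0.2, 0.9], [-0.3, 0.2, 0.9], [-0.3, 0.2, 0.9]]
```

Request:
send_rows(turn=[[0, 0, 0], [0, 0, 0], [0, 0, 0]], xyz=[[-0.3, 0, 0.7], [-0.3, 0, 0.5], [0, 0, 0]], grip=[255, 255, 255])

```text
clock: 10.05
ee_pos: [544.8, 234.1, 144.8]
tcp_rot: [-0.316, 2.909, -0.944]
contact_force: [-2.5, 2.2, 4.8]
grip_width: 11.8
```

```bash
python3 - <<'E'
from h import *
where(); im,d=snapshot('wrist'); save('w4.png',im)
E
```

```text
tip u,v,w -56.1 -0.6 -2.6 far u,w 84.3 37.5 tilt 15.950000000000003 side tilt 0.0 yaw -77.59 F u,v,w -0.8 -2.0 5.5 T [ 0.81  0.88 -0.28] clk 10.05 z 144.8
```

```bash
cat >> h.py <<'E'
H=H-2.0*w_   # felt: contact at tips w=-4.5
E
sed -i 's/^H=H-2.0\*w_.*/H=H+2.0*w_   # felt/' h.py
python3 - <<'E'
from h import *
where(); p,Rm=target(-72,-4.3,16); plan(p,Rm,6)
E
```

```text
tip u,v,w -56.1 -0.6 -4.6 far u,w 84.3 35.5 tilt 15.950000000000003 side tilt 0.0 yaw -77.59 F u,v,w -0.9 -2.3 6.0 T [ 0.83  0.95 -0.27] clk 10.1 z 144.7
from [544.8 234.1 144.7] turn/row [0.0001, 0.0003, 0.0004]
[[-0.1, 2.5, -0.8], [-0.1, 2.5, -0.8], [-0.1, 2.5, -0.8], [-0.1, 2.5, -0.8], [-0.1, 2.5, -0.8], [-0.1, 2.5, -0.8]]
```

Request:
send_rows(turn=[[0, 0, 0], [0, 0, 0], [0, 0, 0], [0, 0, 0], [0, 0, 0], [0, 0, 0], [0, 0, 0], [0, 0, 0]], xyz=[[0, -0.2, -0.8], [-0.1, 2.5, -0.8], [-0.1, 2.5, -0.8], [-0.1, 2.5, -0.8], [-0.1, 2.5, -0.7], [-0.1, 2.5, -0.7], [-0.1, 2.5, -0.7], [0, 0, 0]], grip=[255, 255, 255, 255, 255, 255, 255, 255])

```text
clock: 10.9
ee_pos: [542.2, 249.0, 139.5]
tcp_rot: [-0.317, 2.909, -0.944]
contact_force: [0.2, 0.3, -2.3]
grip_width: 11.7
```

```bash
python3 - <<'E'
from h import *
where(); p,Rm=target(-78,-6,16); plan(p,Rm,4)
E
```

```text
tip u,v,w -72.1 -0.0 -4.4 far u,w 68.3 35.7 tilt 15.96 side tilt 0.02 yaw -77.55 F u,v,w -1.0 0.3 -2.1 T [ 0.96  0.2  -0.01] clk 10.9 z 139.5
from [542.2 249.  139.5] turn/row [0.0002, 0.0004, 0.0007]
[[0.0, 1.5, -0.0], [0.0, 1.5, -0.0], [0.0, 1.5, -0.0], [0.0, 1.5, -0.0]]
```

Request:
send_rows(turn=[[0, 0, 0], [0, 0, 0], [0, 0, 0], [0, 0, 0], [0, 0, 0], [0, 0, 0]], xyz=[[0, 1.5, 0], [0, 1.5, 0], [0, 1.5, 0], [0, 1.5, 0], [0, 1.9, -0.4], [0, 0, 0]], grip=[255, 255, 255, 255, 255, 255])

```text
clock: 11.5
ee_pos: [541.2, 254.1, 135.9]
tcp_rot: [-0.315, 2.909, -0.947]
contact_force: [-0.0, -4.1, 0.4]
grip_width: 11.7
```

```bash
python3 - <<'E'
from h import *
where(); p,Rm=target(-84,-7,16); plan(p,Rm,4)
E
```

```text
tip u,v,w -78.2 0.1 -6.2 far u,w 62.1 34.3 tilt 16.08 side tilt 0.01 yaw -77.64 F u,v,w 3.9 -0.9 -1.0 T [-0.08 -0.07 -0.09] clk 11.5 z 135.9
from [541.2 254.1 135.9] turn/row [-0.0003, 0.0002, 0.0004]
[[0.1, 1.5, -0.2], [0.1, 1.5, -0.2], [0.1, 1.5, -0.2], [0.1, 1.5, -0.2]]
```

Request:
send_rows(turn=[[0, 0, 0], [0, 0, 0], [0, 0, 0], [0, 0, 0]], xyz=[[0, 1.4, -0.2], [0, 1.4, -0.2], [0, 1.4, -0.2], [0, 0, 0]], grip=[255, 255, 255, 255])

```text
clock: 11.9
ee_pos: [540.4, 258.3, 133.8]
tcp_rot: [-0.316, 2.909, -0.946]
contact_force: [1.2, -5.2, 0.6]
grip_width: 11.6
```

```bash
python3 - <<'E'
from h import *
where()
E
```

```text
tip u,v,w -82.9 0.2 -6.6 far u,w 57.4 33.7 tilt 16.03 side tilt -0.01 yaw -77.62 F u,v,w 5.3 0.0 -1.3 T [-0.46 -0.15 -0.13] clk 11.9 z 133.8
```

```bash
cat >> h.py <<'E'
H=H+2.7*u_   # felt on the spring bar
E
python3 - <<'E'
from h import *
where(); p,Rm=target(-90,-7,16); plan(p,Rm,4)
E
```

```text
tip u,v,w -85.6 0.2 -6.6 far u,w 54.7 33.7 tilt 16.03 side tilt -0.01 yaw -77.62 F u,v,w 5.3 0.0 -1.3 T [-0.46 -0.15 -0.13] clk 11.9 z 133.8
from [540.4 258.3 133.8] turn/row [-0.0001, 0.0004, 0.0005]
[[0.1, 1.1, -0.2], [0.1, 1.1, -0.2], [0.1, 1.1, -0.2], [0.1, 1.1, -0.2]]
```

Request:
send_rows(turn=[[0, 0, 0], [0, 0, 0], [0, 0, 0], [0, 0, 0], [0, 0, 0]], xyz=[[0, 1.1, -0.2], [0, 1.1, -0.2], [0, 1.1, -0.2], [0, 1.1, -0.2], [0, 0, 0]], grip=[255, 255, 255, 255, 255])

```text
clock: 12.4
ee_pos: [539.6, 262.0, 131.9]
tcp_rot: [-0.315, 2.908, -0.947]
contact_force: [1.2, -5.7, 2.8]
grip_width: 11.4
```

```bash
cat >> h.py <<'E'
def path(wps):
    "wps: list of (u,w,tilt) one row each, from measured pose"
    o=get_obs(); Rk=R.from_rotvec(o['tcp_rot']); pk=o['ee_pos']; X=[];T=[]
    for q in wps:
        p,Rm=target(*q); Rn=R.from_matrix(Rm)
        X.append(Rk.inv().apply(p-pk).round(1).tolist()); T.append((Rk.inv()*Rn).as_rotvec().round(4).tolist()); Rk,pk=Rn,p
    print('turn',T); print('xyz',X)
E
python3 - <<'E'
from h import *
where(); path([(-90,-7*t/16,t) for t in (15,14,13,12,11,10,9,8)])
E
```

```text
tip u,v,w -89.8 0.2 -7.1 far u,w 50.5 33.3 tilt 16.060000000000002 side tilt -0.0 yaw -77.63 F u,v,w 6.5 -0.1 0.7 T [-0.84 -0.26 -0.17] clk 12.4 z 131.9
turn [[-0.0184, 0.0014, 0.0018], [-0.0175, -0.0, 0.0], [-0.0175, 0.0, 0.0], [-0.0175, 0.0, 0.0], [-0.0175, -0.0, -0.0], [-0.0175, -0.0, 0.0], [-0.0175, 0.0, -0.0], [-0.0175, 0.0, -0.0]]
xyz [[0.3, -0.1, 0.9], [0.0, -0.2, 1.0], [0.0, -0.2, 1.0], [-0.0, -0.2, 1.0], [-0.0, -0.2, 1.0], [-0.0, -0.2, 1.0], [-0.0, -0.2, 1.0], [0.0, -0.2, 1.0]]
```

Request:
send_rows(turn=[[-0.0184, 0.0014, 0.0018], [-0.0175, 0, 0], [-0.0175, 0, 0], [-0.0175, 0, 0], [-0.0175, 0, 0], [-0.0175, 0, 0], [-0.0175, 0, 0], [-0.0175, 0, 0], [0, 0, 0]], xyz=[[0.1, -0.1, 0.9], [0, -0.2, 1.0], [0, -0.2, 1.0], [0, -0.2, 1.0], [0, -0.2, 1.0], [0, -0.2, 1.0], [0, -0.2, 1.0], [0, -0.2, 1.0], [0, 0, 0]], grip=[255, 255, 255, 255, 255, 255, 255, 255, 255])

```text
clock: 13.3
ee_pos: [540.5, 254.4, 125.5]
tcp_rot: [-0.318, 2.984, -0.746]
contact_force: [1.5, -7.3, -3.1]
grip_width: 11.7
```

```bash
python3 - <<'E'
from h import *
where(); path([(-90,-7*t/16,t) for t in (7,6,5,4,3)])
E
```

```text
tip u,v,w -88.3 -0.3 -5.0 far u,w 56.2 15.5 tilt 8.059999999999999 side tilt 0.09 yaw -77.82 F u,v,w 6.0 -0.1 -5.5 T [-0.97 -0.31 -0.03] clk 13.3 z 125.5
turn [[-0.0184, -0.0024, -0.0011], [-0.0175, 0.0, 0.0], [-0.0175, 0.0, 0.0], [-0.0175, 0.0, -0.0], [-0.0175, -0.0, 0.0]]
xyz [[-0.3, 1.3, -0.6], [-0.0, -0.2, 1.0], [0.0, -0.2, 1.0], [-0.0, -0.2, 1.0], [0.0, -0.2, 1.0]]
```

Request:
send_rows(turn=[[-0.0184, -0.001, -0.0011], [-0.0175, 0, 0], [-0.0175, 0, 0], [-0.0175, 0, 0], [-0.0175, 0, 0], [0, 0, 0]], xyz=[[-0.2, 1.6, -0.6], [0, -0.1, 0.9], [0, -0.1, 0.9], [0, -0.1, 0.9], [0, -0.1, 0.9], [0, 0, 0]], grip=[255, 255, 255, 255, 255, 255])

```text
clock: 13.9
ee_pos: [540.3, 253.5, 122.0]
tcp_rot: [-0.323, 3.022, -0.617]
contact_force: [2.0, -6.9, -4.2]
grip_width: 11.7
```

```bash
python3 - <<'E'
from h import *
where(); path([(-90,-7*t/16,t) for t in (2,1,0)])
E
```

```text
tip u,v,w -90.1 -0.7 -1.6 far u,w 55.6 6.2 tilt 3.0500000000000007 side tilt 0.14 yaw -77.77 F u,v,w 5.3 0.5 -6.4 T [-1.33 -0.19 -0.15] clk 13.9 z 122.0
turn [[-0.0183, -0.0028, -0.0003], [-0.0175, 0.0, 0.0], [-0.0175, -0.0, -0.0]]
xyz [[-0.7, -0.3, 0.8], [-0.0, -0.1, 1.0], [-0.0, -0.1, 1.0]]
```

Request:
send_rows(turn=[[-0.0183, -0.002, 0], [-0.0175, 0, 0], [-0.0175, 0, 0], [0, 0, 0]], xyz=[[-0.5, -0.2, 0.9], [0, -0.1, 1.0], [0, -0.1, 1.0], [0, 0, 0]], grip=[255, 255, 255, 255])

```text
clock: 14.3
ee_pos: [540.8, 252.1, 119.3]
tcp_rot: [-0.326, 3.042, -0.537]
contact_force: [-0.3, -7.6, -3.5]
grip_width: 11.9
```

```bash
python3 - <<'E'
from h import *
where(); o=get_obs(); im,d=snapshot('wrist'); P=wcloud(camera_info('wrist'),d,o)
D=P-H; U=D@u_;V=D@vv;W=D@w_; m=(d>0)&(abs(W)<30)
print([(x,round(float(np.median(W[m&(abs(V+48)<4)&(U>=x)&(U<x+3)])),1)) for x in range(-110,90,3) if (m&(abs(V+48)<4)&(U>=x)&(U<x+3)).sum()>1])
E
```

```text
tip u,v,w -90.3 -0.6 -0.3 far u,w 55.7 -0.3 tilt 0.0 side tilt 0.08 yaw -77.76 F u,v,w 5.7 -1.9 -5.8 T [-1.47  0.02 -0.27] clk 14.3 z 119.3
[(-110, 11.8), (-107, 11.8), (-104, 11.8), (-101, 12.1), (-98, 11.8), (-95, 12.1), (-92, 11.7), (-89, 11.8), (-86, 11.7), (-83, 11.7), (-80, 12.0), (-77, 12.0), (-74, 6.4), (-71, 5.8), (-68, 5.8), (-65, 5.8), (-62, 5.7), (-59, 5.9), (-56, 5.9), (-53, 5.9), (-50, 5.8), (-47, 5.9), (-44, 5.8), (-41, 6.0), (-38, 6.0), (-35, 6.0), (-32, 5.9), (-29, 6.0), (-26, 6.2), (-23, 6.2), (-20, 6.0), (-17, 6.1), (-14, 6.2), (-11, 6.3), (-8, 5.9), (-5, 6.4), (-2, 6.3), (1, 6.3), (4, 6.2), (7, 5.9), (10, 5.9), (13, 5.8), (16, 6.1), (19, 6.1), (22, 6.1), (25, 6.1), (28, 6.1), (31, 6.2), (34, 6.0), (37, 5.9), (40, 6.0), (43, 6.1), (46, 6.1), (49, 6.1), (52, 6.1), (55, 9.6), (58, 11.3), (61, 12.1), (64, 11.8), (67, 11.9), (70, 12.0), (73, 11.9), (76, 11.6)]
```

Request:
send_rows(turn=[[0, 0, 0], [0, 0, 0], [0, 0, 0], [0, 0, 0], [0, 0, 0]], xyz=[[0, 0.4, 0.5], [0, 0, 0.5], [0, 0, 0.5], [0, 0, 0.5], [0, 0, 0]], grip=[255, 255, 255, 255, 255])

```text
clock: 14.85
ee_pos: [540.9, 253.7, 117.7]
tcp_rot: [-0.328, 3.041, -0.534]
contact_force: [-0.5, -6.7, 2.1]
grip_width: 11.6
```

```bash
python3 - <<'E'
from h import *
where()
E
```

```text
tip u,v,w -92.2 -0.2 -1.1 far u,w 53.8 -1.3 tilt -0.07000000000000028 side tilt 0.0 yaw -77.68 F u,v,w 6.7 -1.9 -0.2 T [-1.3   0.1  -0.22] clk 14.85 z 117.7
```

Request:
send_rows(turn=[[0, 0, 0], [0, 0, 0], [0, 0, 0], [0, 0, 0], [0, 0, 0], [0, 0, 0], [0, 0, 0]], xyz=[[0, -1.5, 0.1], [0, -1.5, 0.1], [0, -1.5, 0], [0, -1.5, 0], [0, -1, 0], [0, 0, 0], [0, 0, 0]], grip=[255, 255, 255, 255, 255, 255, 255])

```text
clock: 15.55
ee_pos: [542.2, 248.3, 119.6]
tcp_rot: [-0.329, 3.041, -0.531]
contact_force: [-0.8, -5.0, -1.1]
grip_width: 12.1
```

```bash
python3 - <<'E'
from h import *
where()
E
```

```text
tip u,v,w -86.4 -0.1 -1.1 far u,w 59.6 -1.6 tilt -0.1700000000000017 side tilt -0.02 yaw -77.65 F u,v,w 4.1 -1.8 -2.7 T [-0.79  0.18 -0.17] clk 15.55 z 119.6
```

Request:
send_rows(turn=[[0, 0, 0], [0, 0, 0], [0, 0, 0], [0, 0, 0]], xyz=[[0, -1, 0.2], [0, -1, 0.2], [0, -0.8, 0.2], [0, 0, 0]], grip=[255, 255, 255, 255])

```text
clock: 15.95
ee_pos: [543.1, 246.0, 120.2]
tcp_rot: [-0.33, 3.04, -0.53]
contact_force: [-0.1, -4.5, -1.5]
grip_width: 11.7
```

```bash
python3 - <<'E'
from h import *
where()
E
```

```text
tip u,v,w -83.9 0.3 -1.3 far u,w 62.1 -1.8 tilt -0.21000000000000085 side tilt -0.07 yaw -77.64 F u,v,w 3.6 -1.1 -2.9 T [-0.68  0.38 -0.16] clk 15.95 z 120.2
```

Request:
send_rows(turn=[[0, 0, 0], [0, 0, 0], [0, 0, 0], [0, 0, 0]], xyz=[[0, -0.8, 0.2], [0, -0.8, 0.2], [0, -0.6, 0], [0, 0, 0]], grip=[255, 255, 255, 255])

```text
clock: 16.35
ee_pos: [543.7, 245.3, 120.4]
tcp_rot: [-0.33, 3.04, -0.526]
contact_force: [-1.9, -0.9, -3.1]
grip_width: 11.8
```

```bash
python3 - <<'E'
from h import *
where(); o=get_obs(); im,d=snapshot('wrist'); P=wcloud(camera_info('wrist'),d,o)
D=P-H; U=D@u_;V=D@vv;W=D@w_; m=(d>0)&(abs(W)<30)
for v in(-48,):print([(x,round(float(np.median(W[m&(abs(V-v)<4)&(U>=x)&(U<x+3)])),1)) for x in list(range(-80,-60,2))+list(range(40,70,2)) if (m&(abs(V-v)<4)&(U>=x)&(U<x+3)).sum()>1])
E
```

```text
tip u,v,w -83.1 0.7 -1.2 far u,w 62.9 -2.1 tilt -0.3299999999999983 side tilt -0.13 yaw -77.63 F u,v,w -0.6 -2.0 -3.0 T [ 0.31  0.49 -0.4 ] clk 16.35 z 120.4
[(-80, 11.9), (-78, 11.9), (-76, 11.3), (-74, 10.5), (-70, 3.5), (-68, 4.4), (-66, 4.6), (-64, 4.6), (-62, 4.6), (40, 4.1), (42, 4.1), (44, 4.0), (46, 4.0), (48, 4.0), (50, 4.0), (52, 4.0), (54, 4.3), (56, 9.4), (58, 12.1), (60, 12.0), (62, 11.9), (64, 11.9), (66, 11.8), (68, 12.1)]
```

Request:
send_rows(turn=[[0, 0, 0], [0, 0, 0], [0, 0, 0], [0, 0, 0], [0, 0, 0], [0, 0, 0], [0, 0, 0]], xyz=[[0, 0.6, -0.2], [0, 0, -0.3], [0, 0, 0], [0, 0, 0], [0, 0, 0], [0, 0, 0], [0, 0, 0]], grip=[255, 255, 220, 190, 160, 130, 130])

```text
clock: 17.1
ee_pos: [544.1, 244.9, 121.3]
tcp_rot: [-0.33, 3.038, -0.529]
contact_force: [-0.0, 0.5, 0.0]
grip_width: 41.3
```

```bash
python3 - <<'E'
from h import *
where(); o=get_obs(); print(o['grip_width']);im,d=snapshot('wrist'); save('w6.png',im); P=wcloud(camera_info('wrist'),d,o)
D=P-H; U=D@u_;V=D@vv;W=D@w_; m=(d>0)&(abs(W)<30)
for v in(-48,):print([(x,round(float(np.median(W[m&(abs(V-v)<4)&(U>=x)&(U<x+3)])),1)) for x in list(range(-80,-60,2))+list(range(40,70,2)) if (m&(abs(V-v)<4)&(U>=x)&(U<x+3)).sum()>1])
E
```

```text
tip u,v,w -82.3 1.1 -0.7 far u,w 63.7 -1.3 tilt -0.23000000000000043 side tilt -0.16 yaw -77.65 F u,v,w -0.5 0.1 0.2 T [ 0.38  0.04 -0.02] clk 17.1 z 121.3
41.28538886420139
[(-80, 12.0), (-78, 11.9), (-76, 11.2), (-74, 9.8), (-70, 4.1), (-68, 4.5), (-66, 4.6), (-64, 4.7), (-62, 4.6), (40, 4.4), (42, 4.2), (44, 4.2), (46, 4.2), (48, 4.1), (50, 4.2), (52, 4.3), (54, 4.4), (56, 9.9), (58, 12.0), (60, 12.2), (62, 12.2), (64, 12.1), (66, 11.7), (68, 11.9)]
```

Request:
send_rows(turn=[[0, 0, 0], [0, 0, 0], [0, 0, 0], [0, 0, 0], [0, 0, 0], [0, 0, 0], [0, 0, 0], [0, 0, 0], [0, 0, 0], [0, 0, 0]], xyz=[[0, 0, -4], [0, 0, -10], [0, 0, -20], [0, 0, -30], [0, 0, -35], [0, 0, -35], [0, 0, -20], [0, 0, 0], [0, 0, 0], [0, 0, 0]], grip=[130, 130, 130, 100, 60, 30, 0, 0, 0, 0])

```text
clock: 18.15
ee_pos: [531.9, 294.5, 264.9]
tcp_rot: [-0.329, 3.041, -0.533]
contact_force: [-0.0, 0.4, -1.2]
grip_width: 93.7
```

```bash
python3 - <<'E'
from h import *
o=get_obs(); im,d=snapshot('wrist'); P=wcloud(camera_info('wrist'),d,o); save('w7.png',im); print(o['ee_pos'],o['contact_force'])
D=P-H; U=D@u_;V=D@vv;W=D@w_; m=(d>0)
def med(u,v,du=4,dv=4):
    k=m&(abs(U-u)<du)&(abs(V-v)<dv)&(abs(W)<30); return round(float(np.median(W[k])),2) if k.sum()>3 else None
print('rim',[med(0,-68),med(0,68),med(-90,0),med(-90,-40),med(-90,40),med(72,0),med(72,-40),med(72,40)])
for u in(-60,-40,-20,20,40,50): print(u,[med(u,v) for v in(-48,-30,0,30,48)])
r=m&(abs(U)<30)&(abs(V)<45)&(W>35)&(W<60); q=np.c_[U[r],V[r]].astype(np.float32); print('rib',cv2.minAreaRect(q),np.median(W[r]))
for v in(-48,-20,20,48):print(v,[(x,round(float(np.median(W[m&(abs(W)<30)&(abs(V-v)<4)&(U>=x)&(U<x+2)])),1)) for x in list(range(-80,-66,2))+list(range(50,66,2)) if (m&(abs(W)<30)&(abs(V-v)<4)&(U>=x)&(U<x+2)).sum()>1])
s,_=snapshot('side'); c,_=snapshot('scene')
save('end.png',np.hstack([cv2.resize(im[60:300,110:430],(400,300)),cv2.resize(c[110:210,250:383],(400,300),interpolation=2)]))
save('end2.png',cv2.resize(s,(512,384)))
E
```

```text
[531.85136294 294.51043482 264.87079525] [-0.00541114  0.37016097 -1.15884582]
rim [12.09, 11.65, 11.82, 11.82, 11.77, 11.87, 11.74, 11.71]
-60 [4.53, 4.7, 4.68, 4.64, 4.7]
-40 [4.38, 4.58, 4.68, 4.63, 4.72]
-20 [4.62, 5.07, 4.77, 4.83, 4.7]
20 [4.25, 4.21, 4.18, 4.41, 4.32]
40 [3.97, 4.31, 4.05, 3.98, 4.58]
50 [4.08, 4.19, 4.23, 4.21, 4.2]
rib ((-2.549537420272827, 0.3277740478515625), (68.48631286621094, 12.043776512145996), 89.86155700683594) 46.228132202184085
-48 [(-80, 11.6), (-78, 11.8), (-76, 11.6), (-74, 9.8), (-68, 4.8), (50, 4.2), (52, 4.2), (54, 4.2), (56, 4.4), (58, 12.1), (60, 12.1), (62, 12.2), (64, 11.7)]
-20 [(-80, 11.5), (-78, 11.5), (-76, 11.1), (-74, 4.3), (-72, 3.4), (-70, 3.9), (-68, 4.2), (50, 4.1), (52, 4.0), (54, 4.0), (56, 4.8), (58, 11.1), (60, 11.9), (62, 12.4), (64, 12.3)]
20 [(-80, 12.0), (-78, 11.5), (-76, 11.9), (-74, 6.8), (-72, 3.3), (-70, 3.6), (-68, 4.1), (50, 4.1), (52, 4.0), (54, 4.4), (56, 4.4), (58, 11.7), (60, 11.8), (62, 12.1), (64, 11.4)]
48 [(-80, 12.0), (-78, 11.9), (-76, 12.0), (-74, 9.2), (-68, 3.4), (50, 4.0), (52, 4.5), (54, 4.4), (56, 4.2), (58, 11.2), (60, 12.1), (62, 12.0), (64, 12.1)]
```

View pics/end.png

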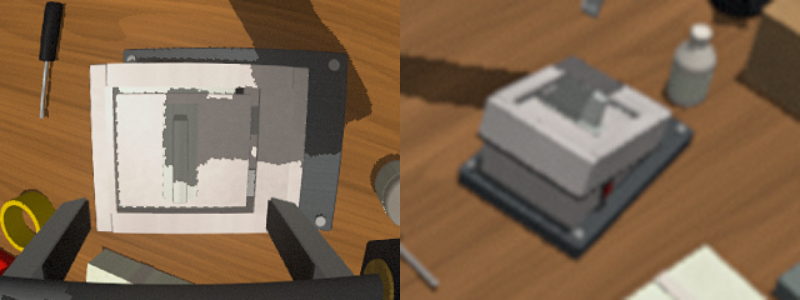

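```bash
python3 - <<'E'
from h import *
o=get_obs(); print(o['clock'])
plan(H-43*u_+60*w_,tiltR(20),3); plan(H-43*u_+9*w_,tiltR(20),1)
E
```

```text
18.3
from [532.  294.7 264.9] turn/row [0.0008, 0.0002, 0.0006]
[[-0.0, 14.1, 33.3], [-0.0, 14.2, 33.3], [-0.0, 14.2, 33.3]]
from [532.  294.7 264.9] turn/row [0.0024, 0.0007, 0.0017]
[[-0.1, 42.3, 150.9]]
```

Request:
send_rows(turn=[[0.0024, 0.0007, 0.0017], [0, 0, 0], [0, 0, 0], [0, 0, 0], [0, 0, 0], [0, 0, 0], [0, 0, 0], [0, 0, 0], [0, 0, 0], [0, 0, 0], [0, 0, 0]], xyz=[[0, 14.1, 10], [0, 14.1, 10], [0, 14.1, 10], [0, 0, 20], [0, 0, 20], [0, 0, 10], [0, 0, 0], [0, 0, 0], [0, 0, 0], [0, 0, 0], [0, 0, 0]], grip=[255, 255, 255, 255, 255, 255, 255, 255, 255, 255, 255], newtons=20)

```text
clock: 19.4
ee_pos: [530.1, 308.3, 177.0]
tcp_rot: [-0.326, 3.038, -0.532]
contact_force: [-1.0, 0.4, -0.0]
grip_width: 9.1
```

```bash
python3 - <<'E'
from h import *
o=get_obs(); d=o['ee_pos']-H; print(o['grip_width'],d@u_,d@vv,d@w_); where()
E
```

```text
9.05012215376963 -43.25035574390144 0.8958775803339569 81.88585178840479
tip u,v,w -124.3 0.9 73.6 far u,w 21.7 73.4 tilt -0.120000000000001 side tilt -0.17 yaw -77.77 F u,v,w -0.5 -0.9 0.2 T [0.36 0.11 0.03] clk 19.4 z 177.0
```

Go down from w=82 to about 9, then press in small steps.

Request:
send_rows(turn=[[0, 0, 0], [0, 0, 0], [0, 0, 0], [0, 0, 0], [0, 0, 0], [0, 0, 0], [0, 0, 0], [0, 0, 0], [0, 0, 0]], xyz=[[0, 0, 20], [0, 0, 20], [0, 0, 15], [0, 0, 10], [0, 0, 5], [0, 0, 2], [0, 0, 2], [0, 0, 1], [0, 0, 0]], grip=[255, 255, 255, 255, 255, 255, 255, 255, 255])

```text
clock: 20.3
ee_pos: [535.6, 283.2, 106.2]
tcp_rot: [-0.327, 3.039, -0.533]
contact_force: [-0.6, 0.2, -0.0]
grip_width: 0.7
```

```bash
python3 - <<'E'
from h import *
o=get_obs(); d=o['ee_pos']-H; print(o['grip_width'],d@u_,d@vv,d@w_); where()
E
```

```text
0.6570893405361394 -43.324546277615205 0.932984382434865 6.556759600071754
tip u,v,w -124.3 1.0 -1.7 far u,w 21.7 -2.0 tilt -0.08999999999999986 side tilt -0.14 yaw -77.76 F u,v,w -0.3 -0.6 0.1 T [ 0.35  0.04 -0.03] clk 20.3 z 106.2
```

Request:
send_rows(turn=[[0, 0, 0], [0, 0, 0], [0, 0, 0], [0, 0, 0], [0, 0, 0]], xyz=[[0, 0, 1], [0, 0, 0.7], [0, 0, 0.7], [0, 0, 0.5], [0, 0, 0]], grip=[255, 255, 255, 255, 255])

```text
clock: 20.8
ee_pos: [535.7, 282.3, 103.8]
tcp_rot: [-0.327, 3.039, -0.533]
contact_force: [-1.2, 1.3, 4.5]
grip_width: 0.5
```

```bash
python3 - <<'E'
from h import *
o=get_obs(); d=o['ee_pos']-H; print(d@u_,d@w_); where()
E
```

```text
-43.34421705091239 4.041478796183652
tip u,v,w -124.4 0.9 -4.2 far u,w 21.6 -4.5 tilt -0.10000000000000142 side tilt -0.15 yaw -77.76 F u,v,w 0.1 -0.9 4.8 T [ 0.1   0.27 -0.08] clk 20.8 z 103.8
```

Request:
send_rows(turn=[[0, 0, 0], [0, 0, 0], [0, 0, 0]], xyz=[[0, 0, 0.7], [0, 0, 0.6], [0, 0, 0]], grip=[255, 255, 255])

```text
clock: 21.1
ee_pos: [535.8, 282.4, 103.8]
tcp_rot: [-0.326, 3.038, -0.532]
contact_force: [-3.2, 1.7, 12.1]
grip_width: 0.5
```

```bash
python3 - <<'E'
from h import *
o=get_obs(); d=o['ee_pos']-H; print(d@u_,d@w_); where()
E
```

```text
-43.349460847439694 4.017618131581528
tip u,v,w -124.4 1.0 -4.2 far u,w 21.6 -4.5 tilt -0.10999999999999943 side tilt -0.18 yaw -77.77 F u,v,w 1.9 -2.7 12.2 T [-0.3   0.65 -0.28] clk 21.1 z 103.8
```

Request:
send_rows(turn=[[0, 0, 0], [0, 0, 0], [0, 0, 0], [0, 0, 0], [0, 0, 0], [0, 0, 0], [0, 0, 0], [0, 0, 0], [0, 0, 0], [0, 0, 0]], xyz=[[0, 0, -3], [0, 0, -10], [0, 0, -25], [0, 0, -30], [0, 0, -35], [0, 0, -30], [0, -14, -17], [0, -14, 0], [0, -14, 0], [0, 0, 0]], grip=[255, 255, 255, 255, 255, 255, 255, 100, 0, 0])

```text
clock: 22.1
ee_pos: [533.8, 288.8, 257.4]
tcp_rot: [-0.32, 3.04, -0.538]
contact_force: [0.0, 0.1, -0.5]
grip_width: 21.0
```

```bash
python3 - <<'E'
from h import *
o=get_obs(); im,d=snapshot('wrist'); P=wcloud(camera_info('wrist'),d,o); print(o['ee_pos'],o['contact_force'],o['clock'])
D=P-H; U=D@u_;V=D@vv;W=D@w_; m=(d>0)
def med(u,v,du=4,dv=4):
    k=m&(abs(U-u)<du)&(abs(V-v)<dv)&(abs(W)<30); return round(float(np.median(W[k])),2) if k.sum()>3 else None
print('rim',[med(0,-68),med(0,68),med(-90,0),med(-90,-40),med(-90,40),med(72,0),med(72,-40),med(72,40)])
for u in(-60,-40,-20,20,40,50): print(u,[med(u,v) for v in(-48,-30,0,30,48)])
r=m&(abs(U)<30)&(abs(V)<45)&(W>35)&(W<60); q=np.c_[U[r],V[r]].astype(np.float32); print('rib',cv2.minAreaRect(q),np.median(W[r]))
s,_=snapshot('side'); c,_=snapshot('scene')
save('fin.png',np.vstack([np.hstack([cv2.resize(im[60:300,110:430],(400,300)),cv2.resize(s[110:210,150:283],(400,300),interpolation=2)]),np.hstack([cv2.resize(c,(400,300)),cv2.resize(s,(400,300))])]))
E
```

```text
[533.8276766  288.79136899 257.37602618] [ 0.03692839  0.06023635 -0.46856527] 22.1
rim [12.1, 11.47, 11.85, 11.91, 11.56, 11.8, 11.74, 11.89]
-60 [3.87, 3.75, 3.62, 3.71, 3.91]
-40 [3.77, 4.05, 3.83, 3.81, 3.89]
-20 [3.98, 4.53, 4.44, 4.15, 4.8]
20 [4.12, 4.11, 3.91, 3.79, 3.92]
40 [3.77, 4.15, 3.83, 3.54, 3.84]
50 [3.94, 3.9, 3.8, 3.76, 4.12]
rib ((-2.932513952255249, 0.7692680358886719), (70.03884887695312, 11.606534957885742), 89.67750549316406) 45.73378053857941
```

View pics/fin.png

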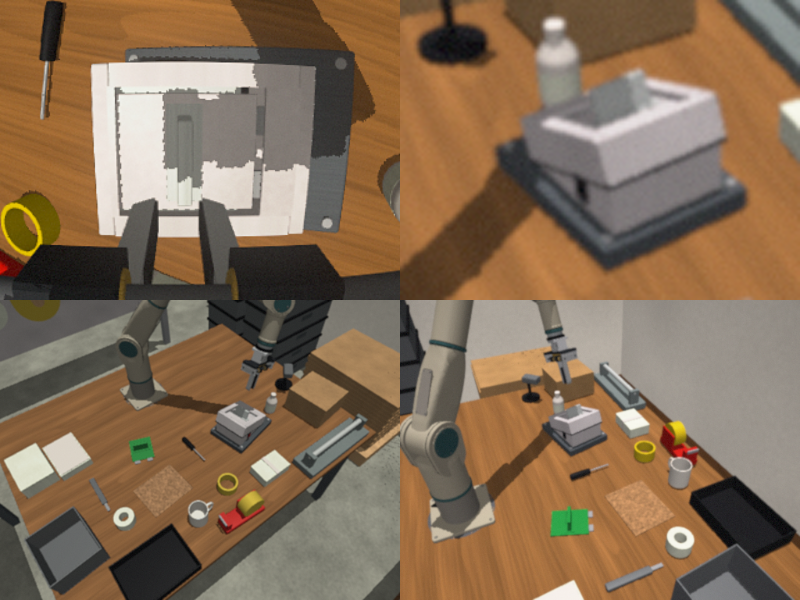

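```bash
python3 -c "
from h import *
print(get_obs()['clock']); print(finish_job())"
```

```text
22.25
the job is handed in; nothing more can be done
None
```

The cover is back on the band feed unit, caught at both ends and let go. I handed the job in at 22.3 s; no verdict is reported, so the result below rests on my own checks.

**What I did:**
- I gripped the white cover by its rib, not the green look-alike.
- I hooked the tabs under the low lip with the cover 16° steeper than the deck.
- I pushed it down the slope until the bar force read about 7.5–7.7 N. That is 12–13 mm of press by the force figures; by position it was up to about 15 mm, still short of the 18 mm limit.
- I swung it flat, eased it up the slope with the spring until the far edge met the end wall, and let go.

**Mended after release:** the low end was sitting about 0.8 mm high. I pressed it down with the closed fingertips at about 12 N, and it seated.

**Last checks:**
- **Height:** the cover's top is flat and 8.0 mm below the rim at both ends, which matches home.
- **Catch lip:** the far edge is about 4.6 mm under it.
- **Surroundings:** the arm touches nothing. In the final pictures the other objects look upright and where they were; I judged that by eye and did not measure it.

**Disagreements:**
- The cameras and touch differed by 2–3 mm along the slope and about 2 mm in height. The height I felt when first letting the cover down did not hold; the wrist camera was right.
- The head's offset against the plinth came out at about 21–25 mm if the nominal place is straight above the plinth's origin, more than the stated 15 mm. I worked from the head's measured position instead.

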